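# Feel for the loose clamp lever and flag it

## Task

Before the next test run, find which of the three clamp levers on the fixture plate has worked loose: push each one's knob clockwise (seen from above) until the lever just gives, leaving it turned about five to fifteen degrees, without ever leaning on a lever with more than 20 N. Two need a firm push and one gives easily; only when all three have been tried, take the round-headed pin from its stand and set it fully down in the hole of the block that carries the easy one. Leave everything else as it is.

Things in the scene. Friction and masses are not known exactly. Their poses are not given: they have to be found in the camera images.
- knob_left (a point): Where the centre of the left lever's knob stands at the START (fixed to the plate, does not follow the lever). Upright round black knob, 18 mm in diameter, reaching 17 mm above and below this point (underside 51 mm above the worktop). Push it sideways along this point's +y (the plate's +y, to the left): that is clockwise. The lever's vertical turning axis is 60 mm along +x.
- hole_left (a point): Middle of the mouth of the round flag hole in the left clamp block, beyond that lever's hub (102 mm along +x from its knob): 15.5 mm in diameter, 2 mm chamfer, right through the block (89x44x26 mm), whose top is at this height, 38 mm above the worktop. The lever's hub, 30 mm in diameter, 42 mm away, tops out 23 mm above it.
- knob_middle (a point): Where the centre of the middle lever's knob stands at the START (fixed to the plate, does not follow the lever). Upright round black knob, 18 mm in diameter, reaching 17 mm above and below this point (underside 51 mm above the worktop). Push it sideways along this point's +y (the plate's +y, to the left): that is clockwise. The lever's vertical turning axis is 60 mm along +x.
- hole_middle (a point): Middle of the mouth of the round flag hole in the middle clamp block, beyond that lever's hub (102 mm along +x from its knob): 15.5 mm in diameter, 2 mm chamfer, right through the block (89x44x26 mm), whose top is at this height, 38 mm above the worktop. The lever's hub, 30 mm in diameter, 42 mm away, tops out 23 mm above it.
- knob_right (a point): Where the centre of the right lever's knob stands at the START (fixed to the plate, does not follow the lever). Upright round black knob, 18 mm in diameter, reaching 17 mm above and below this point (underside 51 mm above the worktop). Push it sideways along this point's +y (the plate's +y, to the left): that is clockwise. The lever's vertical turning axis is 60 mm along +x.
- hole_right (a point): Middle of the mouth of the round flag hole in the right clamp block, beyond that lever's hub (102 mm along +x from its knob): 15.5 mm in diameter, 2 mm chamfer, right through the block (89x44x26 mm), whose top is at this height, 38 mm above the worktop. The lever's hub, 30 mm in diameter, 42 mm away, tops out 23 mm above it.
- pin_knob (a point): Middle of the black round knob (19 mm in diameter, top 18 mm above) of the loose steel flag pin, 60 g, z up along the pin. Underside of its 24 mm collar 20 mm below, then a 12 mm shank with chamfered foot reaching 44 mm below. Fully down, the collar rests on the rim and this point is 20 mm above the mouth. At first it stands in the pin stand.
- stand_hole (a point): Middle of the mouth of the hole in the pin stand (fixed aluminium block 56x56x34 mm on the worktop, hole 15.5 mm, right through), 34 mm above the worktop.
- plate: Fixed aluminium plate, 170 (x) x 370 (y) x 12 mm, origin at the middle of its underside. Three alike clamp blocks on it, 120 mm apart along y, left (+y) to right, levers towards the robot. One lever, drawn anew each time, is loose: it turns at 0.15 N m (2.5 N at the knob); the others start at 0.62 N m (10 N), stiffening by 0.6 N m/rad. A lever stays where left.
- jaw_insert_0: grey grooved jaw insert, 25x50x13 mm; bystander, origin at the centre of its underside.
- jaw_insert_1: grey grooved jaw insert, 25x50x13 mm; bystander, origin at the centre of its underside.
- weight_500g: large knobbed check weight, 38x38x62 mm; bystander, origin at the centre of its underside.
- weight_200g: smaller knobbed check weight, 28x28x46 mm; bystander, origin at the centre of its underside.
- screw_bin: small open bin of screws, 66x100x32 mm; bystander, origin at the centre of its underside.
- micrometer: micrometer lying flat, 48x148x17 mm; bystander, origin at the centre of its underside.
- spanner: open-ended spanner lying flat, 30x190x6 mm; bystander, origin at the centre of its underside.

How it is judged:
On the way, in this order (a step that is already met when the one before it is completed fails the run):
1. all three levers have been turned clockwise a few degrees (3 to 20), the pin still in its stand (value of joint loose_lever between 0.05 and 0.36 rad and value of joint firm_1_lever between 0.05 and 0.36 rad and value of joint firm_2_lever between 0.05 and 0.36 rad and horizontal distance between pin_knob and stand_hole below 0.01 m and z of pin_knob in the frame of stand_hole below 0.03 m), for 0.2 s.
2. the pin is fully down in the hole of the loose lever's block (horizontal distance between pin_knob and loose_hole below 0.004 m and z of pin_knob in the frame of loose_hole between 0.016 and 0.023 m and angle between pin_knob's own z axis and vertical below 0.1 rad), for 0.2 s.
At the end, for the whole second after the job is handed in: Each lever rests between 0.05 and 0.36 rad clockwise of its start; the pin stands upright (within 0.1 rad), at rest, its collar down (within 3 mm) on the block of the loose lever, centred in that hole within 4 mm (all of step 2 and value of joint loose_lever between 0.05 and 0.36 rad and value of joint firm_1_lever between 0.05 and 0.36 rad and value of joint firm_2_lever between 0.05 and 0.36 rad and linear speed of pin below 0.02 m/s); the robot touches nothing.
It fails at once if a lever was pressed with more than 20 N (contact force between anything else and loose_lever above 20 N or contact force between anything else and firm_1_lever above 20 N or contact force between anything else and firm_2_lever above 20 N).
It fails at once if another thing on the worktop was shifted by more than 15 mm (distance of any of jaw_insert_0, jaw_insert_1, weight_500g, weight_200g, screw_bin, micrometer, spanner from where it was at the start of the episode above 0.015 m).
It also fails if it takes over 64 s, if anything falls off the work surface, if the arm or the gripper's body presses on something with over 40 N, if the wrist force passes 120 N, or if a joint passes its speed limit or range.

## Robot

A 7-joint arm with a two-finger parallel gripper is mounted at the origin on a cart in front of the work surface, level with it; the furniture and walls round the work are solid. World frame = base frame: x ahead of the robot, y to its left, z up, the work surface at z = 0. Lengths are in m, angles in rad, forces in N, time in s.
With the tool pointing down it reaches from about 0.4 to 0.875 m from the base axis. Payload 4.4 kg.
Tool frame: the origin (TCP) lies midway between the tips of the shut fingers; the grasp point (between the pads) lies ctrl.tcp_to_grasp behind it (ctrl.tcp_to_grasp is the distance from the TCP to the grasp point, in m); z points along the fingers, y is the line along which they close (so a half turn about z gives the same grasp; the last joint's range is limited). The gripper opens to 85 mm and grips with 20 to 120 N. Pads are 22 mm wide; open, the fingers measure 114 mm over their backs; the gripper's body (76 mm by 85 mm) begins 54 mm behind the grasp point. The pads swing forward as they close: fully open they stand 13 mm farther back than shut.
Start: joints at [1.176, 0.628, 0.038, 1.517, -0.027, 0.996, -0.02], TCP at [0.21, -0.615, 0.231] pointing down, gripper open.
Joint ranges: [-3.06, 3.06], [-0.37, 2.12], [-1.25, 1.32], [0.18, 2.47], [-1.1, 4.24], [0.23, 1.98], [-2.94, 2.94]. Speed limits (rad/s): [2.57, 2.57, 3.14, 3.14, 3.14, 3.14, 3.14].

## Interface

Orientations are given as [roll, pitch, yaw] about the fixed x, y, z axes, in that order (R = Rz(yaw) Ry(pitch) Rx(roll)).
In Python, from workcell import ctrl, imaging, sign_off gives the robot as it stands.
- The arm moves only by the shell command python3 -m inch 'ROWS' [FORCE]. ROWS is JSON, a list that holds one entry, the list of rows, each a list of 5 numbers: the finger opening in cm, from 0 to 8.54, then the shift along the world's x, y, z in cm, then the turn about the world's z in degrees. In form: [[[jaw, tx, ty, tz, yaw], ...]]. A call has 1 to 5 rows; each row is the pose to reach, as a shift and turn from the pose commanded when the call began; what a row does not reach only later rows make up. A row lasts 1/12 s, in which the tool goes at most 41.7 mm and 7.16 degrees, less where a joint would pass 70% of its speed; a pose out of reach is approached as far as the arm can. A call with a gripper value outside its range is refused whole. The fingers move at their own pace and stop on an object; FORCE is the grip in N (left out, the last holds). Time passes only in rows, so rows that repeat a pose let the fingers close. It gives the time, the measured TCP pose, the force, the opening and the grip force at its end, in the units of the state.
- ctrl.observe(): the state, without advancing time (a new reading comes with each control period).
- imaging.snapshot(name): name is "side" or "top"; returns a dict with "img" (480x640x3 uint8, red, green, blue), "fovy" (degrees; the focal length in pixels is half the picture's height over the tangent of half this angle, whatever the lens; pixels are square), "cx", "cy" (the principal point, pixels), "origin" and "orientation" of the camera in the world. Camera axes: x right, y down, z forward; pixel columns grow to the right and rows downward; lengths in m; the calibration is good to about 2 mm. A picture is of the moment at which its call begins. There is no depth.
- sign_off(): hands the job in; it is judged then, once.
The state is a dict: "time": time; "joint_pos": joint angles; "joint_vel": joint speeds; "effort": joint torques, N m; "eef_pos": TCP position; "tcp_rot": TCP orientation; "wrist_force": force on the tool from outside, world axes, zero at the start; "wrist_torque": the same for the moment, N m; "grip_width": opening from 0.0 (shut) to 1.0 (fully open); "grip_force": force on a finger pad.
Only numpy, scipy, OpenCV 4.12 (cv2) and the standard library are available. Lean on these libraries where they do the work, as an engineer would, in place of code of your own. Each camera call takes 0.05 s, during which the arm holds its last target. There are 200 camera calls.

## Working session

There is one attempt and no reset: what is moved stays moved. The work goes in short steps, Python scripts to look and compute and a shell command to move; the robot and the scene stay as the last step left them, time stands still between calls to the robot, and variables do not carry over. Pictures are saved under pics/ and viewed, at most 10 in all, crops included, and the job is handed in when it is done.

```bash
ls; mkdir -p pics
python3 - <<'E'
from workcell import ctrl, imaging
import cv2
for n in ("top","side"):
    s=imaging.snapshot(n); cv2.imwrite(f"pics/{n}0.png",s["img"][:,:,::-1])
    print(n,{k:v for k,v in s.items() if k!="img"})
print(ctrl.observe(), ctrl.tcp_to_grasp)
E
```

```text
pics
top {'fovy': 44.46102071543318, 'cx': 318.1308076299783, 'cy': 245.65216248869265, 'origin': array([ 0.3583461 , -0.0661103 ,  1.15665216]), 'orientation': array([-2.93564301,  0.00490163, -1.65246211])}
side {'fovy': 45.642105325374196, 'cx': 319.55334143074833, 'cy': 227.76901307597578, 'origin': array([0.27848447, 1.01563003, 0.68219177]), 'orientation': array([-2.07497839, -0.02305595, -2.87629238])}
{'time': 0.1, 'joint_pos': array([ 1.17620166,  0.6292729 ,  0.0384689 ,  1.51825297, -0.02702938,
        0.99628537, -0.01998936]), 'joint_vel': array([-9.03568919e-04, -5.19043095e-04,  2.00892918e-03, -3.82050290e-03,
        1.23781421e-04, -2.51870110e-05,  6.66135628e-04]), 'effort': array([ 3.48380359e-03, -5.64533830e+01,  1.23080358e+00, -1.93974906e+01,
        1.13804138e-02,  5.40438050e-03, -4.10757559e-05]), 'eef_pos': array([ 0.20973345, -0.61465335,  0.23047379]), 'tcp_rot': array([-3.13989252e+00,  7.26814768e-06,  3.28770135e-01]), 'wrist_force': array([ 0.53149883,  0.29574417, -0.55300966]), 'wrist_torque': array([ 0.01121101, -0.04022778,  0.00528352]), 'grip_force': 0.0, 'grip_width': 0.9983058209261703} 0.0187
```

View pics/top0.png

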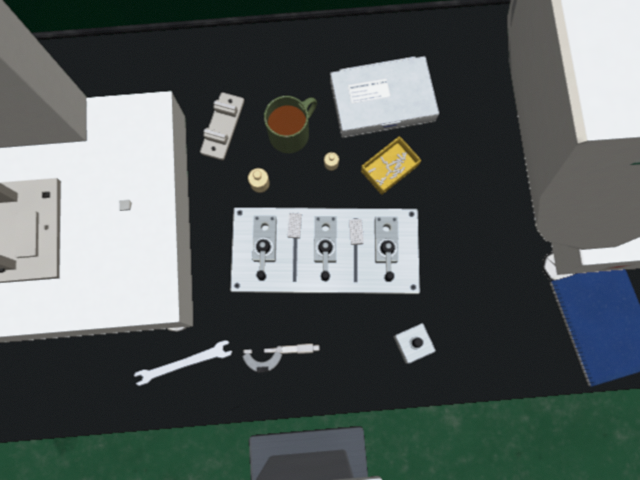

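View pics/side0.png

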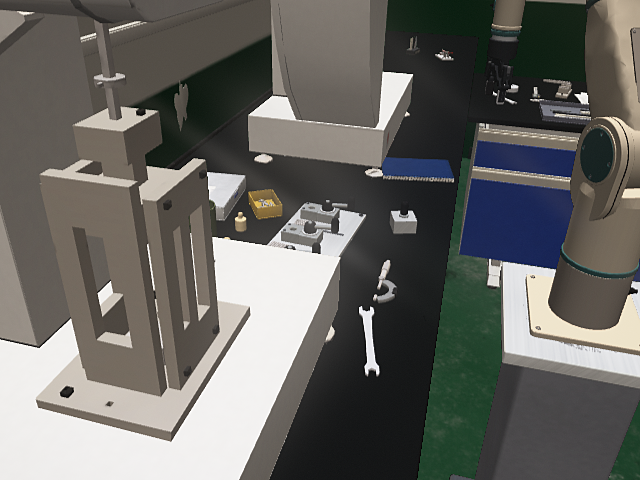

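```bash
cat > h.py <<'E'
import numpy as np, cv2
from scipy.spatial.transform import Rotation as R
from workcell import ctrl, imaging
def ray(s,uv):
    f=240/np.tan(np.radians(s["fovy"]/2))
    return R.from_euler("xyz",s["orientation"]).apply([(uv[0]-s["cx"])/f,(uv[1]-s["cy"])/f,1])
def world(s,uv,z):
    d=ray(s,uv); o=np.array(s["origin"]); return (o+d*(z-o[2])/d[2])[:2]
def pix(s,p):
    f=240/np.tan(np.radians(s["fovy"]/2))
    q=R.from_euler("xyz",s["orientation"]).inv().apply(np.array(p)-s["origin"])
    return np.array([s["cx"]+f*q[0]/q[2],s["cy"]+f*q[1]/q[2]])
def crop(s,x0,y0,w,h,k,name):
    cv2.imwrite(name,cv2.resize(s["img"][y0:y0+h,x0:x0+w,::-1],None,fx=k,fy=k,interpolation=cv2.INTER_CUBIC))
E
python3 - <<'E'
from h import *
s=imaging.snapshot("top")
crop(s,225,200,200,100,4,"pics/c1.png")
g=cv2.cvtColor(s["img"],cv2.COLOR_RGB2GRAY)
m=np.zeros_like(g); m[200:300,225:425]=(g[200:300,225:425]>110)*255
c=max(cv2.findContours(cv2.morphologyEx(m,cv2.MORPH_CLOSE,np.ones((9,9))),0,2)[0],key=cv2.contourArea)
b=cv2.boxPoints(cv2.minAreaRect(c)); print(b)
for p in b: print(world(s,p,0.012).round(4))
for n,uv,z in [("kL",(262,275),.085),("kM",(325,275),.085),("kR",(388,275),.085),("hL",(265,228),.038),("hM",(325,228),.038),("hR",(386,228),.038),("pin",(417,343),.09)]:
    x,y=uv; r=8; w=g[y-r:y+r+1,x-r:x+r+1]
    if n[0]!="h":
        mm=(w<60).astype(np.uint8); M=cv2.moments(mm,True); uv=(x-r+M["m10"]/M["m00"],y-r+M["m01"]/M["m00"]); print(M["m00"])
    print(n,np.round(uv,1),world(s,uv,z).round(4))
crop(s,387,313,60,60,8,"pics/c2.png")
E
```

```text
[[229.97072 291.69025]
 [230.64552 206.66386]
 [419.66534 208.16403]
 [418.99054 293.19043]]
[0.5195 0.0998]
[0.692  0.0896]
[ 0.6572 -0.2904]
[ 0.4861 -0.2689]
52.0
kL [260.8 275.2] [0.535  0.0308]
50.0
kM [324.8 275.7] [ 0.5245 -0.0869]
52.0
kR [388.7 276.3] [ 0.5136 -0.204 ]
hL [265 228] [0.6355 0.0212]
hM [325 228] [ 0.6258 -0.096 ]
hR [386 228] [ 0.6159 -0.215 ]
65.0
pin [416.6 342.4] [ 0.3896 -0.2405]
```

View pics/c1.png

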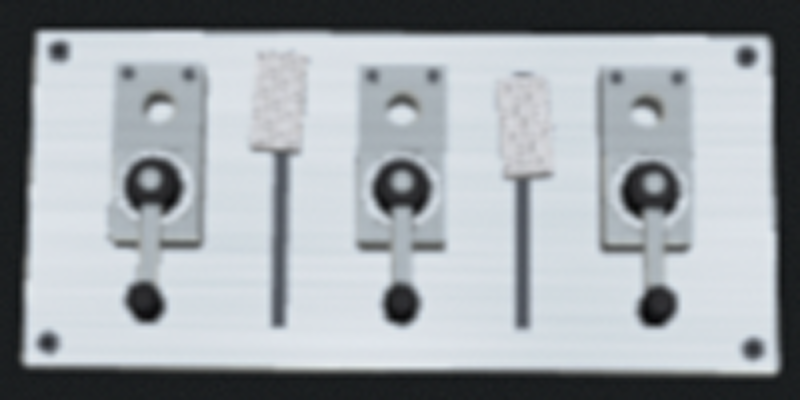

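View pics/c2.png

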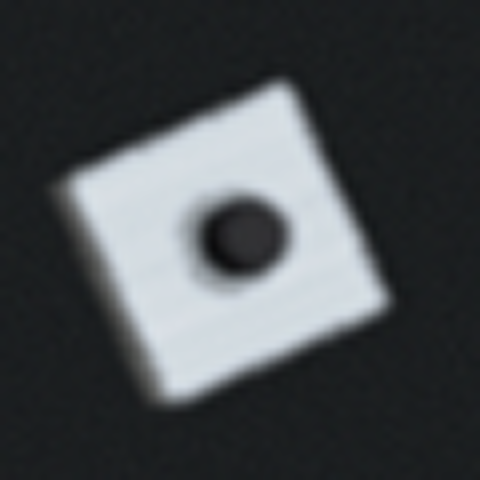

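The knobs are dark discs at about (261,275), (325,276) and (389,276). The hole mouths are near (265,226), (326,227) and (387,228), and the two textured jaw inserts lie on the plate between the blocks. The pin stands upright at about (417,343) in its stand.

```bash
cat > fit.py <<'E'
from h import *
from scipy.optimize import least_squares
def P(x,y,k,x0,y0): return np.array([(x+.5)/k-.5+x0,(y+.5)/k-.5+y0])
if __name__=="__main__":
    s=imaging.snapshot("top"); q=lambda x,y:P(x,y,4,225,200)
    obs=[]  # (plate pt incl. block flag, z, pix)
    for y,h,k in [(.12,(160,106),(260.8,275.2)),(0,(403,109),(324.8,275.7)),(-.12,(647,111),(388.7,276.3))]:
        obs+= [(.102,y,1,.038,q(*h)),(0,y,1,.068,k)]
    for x,y,c in [(.085,.185,(36,30)),(.085,-.185,(771,37)),(-.085,-.185,(778,373)),(-.085,.185,(22,366))]:
        obs.append((x,y,0,.012,q(*c)))
    def model(p,o):
        x=o[0]+o[2]*p[3]; c,sn=np.cos(p[2]),np.sin(p[2])
        return [p[0]+c*x-sn*o[1],p[1]+sn*x+c*o[1],o[3]]
    r=least_squares(lambda p:np.concatenate([pix(s,model(p,o))-o[4] for o in obs]),[.59,-.1,-.09,-.06])
    print(r.x.round(4),np.degrees(r.x[2]).round(2)); print(r.fun.reshape(-1,2).round(1))
    for o in obs[:6]: print(o[:2],np.round(model(r.x,o),4))
    c=[P(*a,8,387,313) for a in [(66,180),(287,80),(391,303),(170,403)]]
    w=np.array([world(s,a,.034) for a in c]); print("stand",w.mean(0).round(4),np.linalg.norm(w-np.roll(w,1,0),axis=1).round(4))
    print("pinknob top",world(s,P(243,237,8,387,313),.064).round(4))
E
python3 fit.py
```

```text
[ 0.5885 -0.093  -0.0929 -0.0619] -5.33
[[-0.6 -0. ]
 [ 0.1 -0. ]
 [-0.1 -0.2]
 [ 0.1  0.1]
 [ 0.2 -0.1]
 [ 0.3  0.2]
 [ 0.2  0.1]
 [-0.3  0.1]
 [ 0.   0. ]
 [ 0.1 -0.2]]
(0.102, 0.12) [0.6395 0.0228 0.038 ]
(0, 0.12) [0.538  0.0322 0.068 ]
(0.102, 0) [ 0.6284 -0.0967  0.038 ]
(0, 0) [ 0.5268 -0.0872  0.068 ]
(0.102, -0.12) [ 0.6173 -0.2162  0.038 ]
(0, -0.12) [ 0.5157 -0.2067  0.068 ]
stand [ 0.3911 -0.2469] [0.0566 0.058  0.0568 0.0575]
pinknob top [ 0.3908 -0.2454]
```

```bash
python3 -m inch '[[[0,4,4,1,7],[0,7,7.5,2,14],[0,10,11,2,21],[0,12.5,14.5,2,28],[0,15,18,2,35]]]'; python3 -m inch '[[[0,3,3.5,0,7],[0,6,7,0,14],[0,9,10.5,-1,21],[0,11.5,14,-2,26],[0,15,18.5,-3,31]]]'
```

```text
time: 0.62
eef_pos: [0.3446, -0.4562, 0.2514]
tcp_rot: [3.141, 0.0, 0.946]
wrist_force: [0.9, 0.0, -0.3]
grip_width: 0.296
grip_force: 0.0
time: 1.03
eef_pos: [0.4744, -0.2967, 0.2268]
tcp_rot: [3.141, 0.0, 1.485]
wrist_force: [1.1, -0.3, 0.3]
grip_width: -0.001
grip_force: 0.0
```

```bash
python3 -m inch '[[[0,0,0,0,0],[0,0,0,0,0],[0,0,0,0,0]]]'
```

```text
time: 1.28
eef_pos: [0.4733, -0.2986, 0.2268]
tcp_rot: [-3.141, 0.0, 1.48]
wrist_force: [0.9, -0.8, 0.2]
grip_width: -0.001
grip_force: 0.0
```

```bash
python3 -m inch '[[[0,2,2.6,-2,0],[0,3.9,5.2,-5,0],[0,3.9,5.2,-8,0],[0,3.9,5.2,-11,0],[0,3.9,5.2,-13,0]]]'; python3 -m inch '[[[0,0,0,-1,0],[0,0,0,-2.2,0],[0,0,0,-3.2,0],[0,0,0,-3.2,0],[0,0,0,-3.2,0]]]'
```

```text
time: 1.7
eef_pos: [0.5108, -0.2474, 0.0947]
tcp_rot: [-3.139, 0.0, 1.478]
wrist_force: [0.6, -0.1, -0.3]
grip_width: 0.001
grip_force: 0.0
time: 2.12
eef_pos: [0.5128, -0.2468, 0.0653]
tcp_rot: [3.141, 0.0, 1.48]
wrist_force: [0.3, -0.1, -0.4]
grip_width: 0.001
grip_force: 0.0
```

```bash
python3 -m inch '[[[0,0.03,0.4,0,0],[0,0.07,0.8,0,0],[0,0.11,1.2,0,0],[0,0.13,1.4,0,0],[0,0.13,1.4,0,0]]]'; for i in 1 2 3; do python3 -m inch '[[[0,0.01,0.1,0,0],[0,0.02,0.2,0,0],[0,0.03,0.3,0,0],[0,0.03,0.3,0,0]]]' | grep -E "eef|wrist"; done
```

```text
time: 2.53
eef_pos: [0.5144, -0.2312, 0.0655]
tcp_rot: [3.141, -0.0, 1.482]
wrist_force: [-0.2, 0.3, -0.1]
grip_width: 0.001
grip_force: 0.0
eef_pos: [0.5143, -0.2291, 0.065]
wrist_force: [0.7, -0.1, 0.4]
eef_pos: [0.5146, -0.226, 0.065]
wrist_force: [0.5, 0.7, 0.4]
eef_pos: [0.5146, -0.2255, 0.0651]
wrist_force: [0.1, -5.4, -0.5]
```

```bash
for i in 1 2; do python3 -m inch '[[[0,0.01,0.1,0,0],[0,0.02,0.2,0,0],[0,0.02,0.2,0,0]]]' | grep -E "eef|wrist"; done
```

```text
eef_pos: [0.5146, -0.2253, 0.0652]
wrist_force: [-0.5, -8.9, -1.8]
eef_pos: [0.5146, -0.2239, 0.0652]
wrist_force: [-0.7, -10.7, -1.0]
```

```bash
for i in 1 2 3; do python3 -m inch '[[[0,0.01,0.1,0,0],[0,0.02,0.2,0,0],[0,0.03,0.3,0,0],[0,0.03,0.3,0,0]]]' | grep -E "eef|wrist"; done
```

```text
eef_pos: [0.5146, -0.2212, 0.0652]
wrist_force: [-1.7, -10.6, -1.5]
eef_pos: [0.5146, -0.2185, 0.0651]
wrist_force: [-1.4, -10.9, -1.2]
eef_pos: [0.5149, -0.2157, 0.0652]
wrist_force: [-1.8, -11.1, -1.3]
```

```bash
python3 -m inch '[[[0,-0.1,-1,0,0],[0,-0.2,-2.5,1.5,0],[0,-0.2,-2.5,4,0],[0,-0.2,-2.5,6,0],[0,-0.2,-2.5,6,0]]]' | grep eef;  python3 -m inch '[[[0,0.3,3,0,0],[0,0.6,6.5,0,0],[0,0.9,10,0,0],[0,1.1,11.7,-0.5,0],[0,1.1,11.7,-3,0]]]' | grep eef; python3 -m inch '[[[0,0,0,-1.5,0],[0,0,0,-3,0],[0,0,0,-3,0],[0,0,0,-3,0]]]'
```

```text
eef_pos: [0.5167, -0.2359, 0.1286]
eef_pos: [0.5289, -0.1117, 0.0976]
time: 6.2
eef_pos: [0.5244, -0.1176, 0.0643]
tcp_rot: [-3.139, -0.001, 1.481]
wrist_force: [0.4, -0.1, 1.3]
grip_width: 0.003
grip_force: 0.0
```

```bash
python3 -m inch '[[[0,0.02,0.2,0,0],[0,0.04,0.4,0,0],[0,0.07,0.7,0,0],[0,0.07,0.7,0,0]]]' | grep -E "eef|wrist"; for i in 1 2 3 4; do python3 -m inch '[[[0,0.01,0.1,0,0],[0,0.02,0.2,0,0],[0,0.02,0.2,0,0]]]' | grep -E "eef|wrist"; done
```

```text
eef_pos: [0.5265, -0.1104, 0.0658]
wrist_force: [0.2, -0.6, 0.4]
eef_pos: [0.5262, -0.1091, 0.0652]
wrist_force: [-0.7, 0.3, 0.4]
eef_pos: [0.5263, -0.107, 0.065]
wrist_force: [0.6, -0.5, 0.2]
eef_pos: [0.5263, -0.1058, 0.065]
wrist_force: [-0.1, -1.2, 0.7]
eef_pos: [0.5263, -0.1035, 0.065]
wrist_force: [-1.9, -3.5, -0.5]
```

```bash
for i in 1 2 3; do python3 -m inch '[[[0,0.01,0.1,0,0],[0,0.02,0.2,0,0],[0,0.02,0.2,0,0]]]' | grep -E "eef|wrist"; done;  python3 -m inch '[[[0,0,0.05,0,0],[0,0,0.05,0,0]]]' | grep -E "eef|wrist"
```

```text
eef_pos: [0.5263, -0.1011, 0.0649]
wrist_force: [-1.3, -2.3, 2.1]
eef_pos: [0.5266, -0.099, 0.0649]
wrist_force: [-1.9, -1.5, 0.2]
eef_pos: [0.5271, -0.0969, 0.065]
wrist_force: [-2.2, -1.7, 0.3]
eef_pos: [0.5272, -0.0966, 0.065]
wrist_force: [-1.7, -2.4, 0.2]
```

```bash
python3 -m inch '[[[0,-0.1,-1,0,0],[0,-0.2,-2.5,1.5,0],[0,-0.2,-2.5,4,0],[0,-0.2,-2.5,6,0],[0,-0.2,-2.5,6,0]]]' | grep eef;  python3 -m inch '[[[0,0.3,3,0,0],[0,0.6,6.5,0,0],[0,0.9,10,0,0],[0,1.1,11.7,-0.5,0],[0,1.1,11.7,-3,0]]]' | grep eef; python3 -m inch '[[[0,0,0,-1.5,0],[0,0,0,-3,0],[0,0,0,-3,0],[0,0,0,-3,0]]]'
```

```text
eef_pos: [0.5291, -0.1224, 0.1288]
eef_pos: [0.541, 0.0024, 0.0979]
time: 9.62
eef_pos: [0.5363, -0.0045, 0.0644]
tcp_rot: [-3.141, -0.001, 1.481]
wrist_force: [-0.1, 0.1, 0.2]
grip_width: 0.002
grip_force: 0.0
```

```bash
python3 -m inch '[[[0,0.04,0.4,0,0],[0,0.08,0.8,0,0],[0,0.12,1.3,0,0],[0,0.12,1.3,0,0]]]' | grep -E "eef|wrist"; for i in 1 2 3 4; do python3 -m inch '[[[0,0.01,0.1,0,0],[0,0.02,0.2,0,0],[0,0.02,0.2,0,0]]]' | grep -E "eef|wrist"; done
```

```text
eef_pos: [0.5383, 0.0101, 0.0659]
wrist_force: [0.6, 0.7, 0.6]
eef_pos: [0.5378, 0.0104, 0.0652]
wrist_force: [0.4, 0.5, 1.0]
eef_pos: [0.5379, 0.0124, 0.065]
wrist_force: [-0.1, 0.9, 0.6]
eef_pos: [0.5379, 0.0133, 0.065]
wrist_force: [-0.4, -3.1, 0.7]
eef_pos: [0.5379, 0.0135, 0.065]
wrist_force: [-0.0, -5.9, 1.1]
```

```bash
for i in 1 2; do python3 -m inch '[[[0,0.01,0.1,0,0],[0,0.02,0.2,0,0],[0,0.02,0.2,0,0]]]' | grep -E "eef|wrist"; done
```

```text
eef_pos: [0.5378, 0.014, 0.065]
wrist_force: [-1.2, -8.9, 2.2]
eef_pos: [0.5378, 0.0157, 0.065]
wrist_force: [-0.9, -9.8, 1.7]
```

Firm, and it gives. The start of travel was at about y=0.0137, so I'll aim for about 0.0232.

```bash
for i in 1 2 3; do python3 -m inch '[[[0,0.01,0.1,0,0],[0,0.02,0.2,0,0],[0,0.025,0.25,0,0],[0,0.025,0.25,0,0]]]' | grep -E "eef|wrist"; done
```

```text
eef_pos: [0.5378, 0.0179, 0.065]
wrist_force: [-0.8, -9.5, 2.2]
eef_pos: [0.5379, 0.0202, 0.0649]
wrist_force: [-1.2, -10.9, 2.3]
eef_pos: [0.5381, 0.0224, 0.0649]
wrist_force: [-1.0, -11.5, 2.8]
```

```bash
python3 -m inch '[[[0,-0.1,-1,0,0],[0,-0.2,-2.5,1.5,0],[0,-0.2,-2.5,5,-3],[0,-0.2,-2.5,9,-10],[0,-0.2,-2.5,10,-17]]]' | grep eef;  python3 -m inch '[[[4.5,-1.6,-2.7,0,-7],[4.5,-3.2,-5.4,0,-14],[4.5,-4.8,-8.1,0,-21],[4.5,-6.4,-10.8,0,-28],[4.5,-8,-13.5,0,-35]]]' | grep eef; python3 -m inch '[[[4.5,-1.3,-2.2,0,-7],[4.5,-2.6,-4.4,0,-14],[4.5,-3.9,-6.6,0,-21],[4.5,-5.2,-8.8,0,-28],[4.5,-6.2,-10.7,0,-35]]]'; python3 -m inch '[[[4.5,0,0,0,-3],[4.5,0,0,0,-3],[4.5,0,0,0,-3]]]'
```

```text
eef_pos: [0.5405, 0.0035, 0.1699]
eef_pos: [0.457, -0.1327, 0.1653]
time: 13.7
eef_pos: [0.3947, -0.2402, 0.1652]
tcp_rot: [-3.141, -0.001, -0.044]
wrist_force: [0.1, 0.5, 0.6]
grip_width: 0.53
grip_force: 0.0
time: 13.95
eef_pos: [0.3959, -0.2386, 0.165]
tcp_rot: [-3.141, -0.001, -0.088]
wrist_force: [0.4, 0.6, 0.0]
grip_width: 0.527
grip_force: 0.0
```

```bash
python3 -m inch '[[[4.5,-0.5,-0.7,-2,0],[4.5,-0.5,-0.7,-5,0],[4.5,-0.5,-0.7,-8,0],[4.5,-0.5,-0.7,-8,0],[4.5,-0.5,-0.7,-8,0]]]' | grep eef; python3 -m inch '[[[4.5,0,0,-1.2,0],[4.5,0,0,-2.4,0],[4.5,0,0,-3.6,0],[4.5,0,0,-4.4,0],[4.5,0,0,-4.4,0]]]'
```

```text
eef_pos: [0.39, -0.2448, 0.0842]
time: 14.78
eef_pos: [0.391, -0.2459, 0.0413]
tcp_rot: [-3.141, -0.0, -0.089]
wrist_force: [-0.2, -0.1, 0.6]
grip_width: 0.529
grip_force: 0.0
```

Run:
```python
from h import *
s=imaging.snapshot("side"); crop(s,340,170,110,80,7,"pics/s1.png")
print(pix(s,[.391,-.246,.041]),pix(s,[.391,-.246,.072]))
```

```text
[403.79859242 212.87360735] [405.00011619 201.57072969]
```

View pics/s1.png

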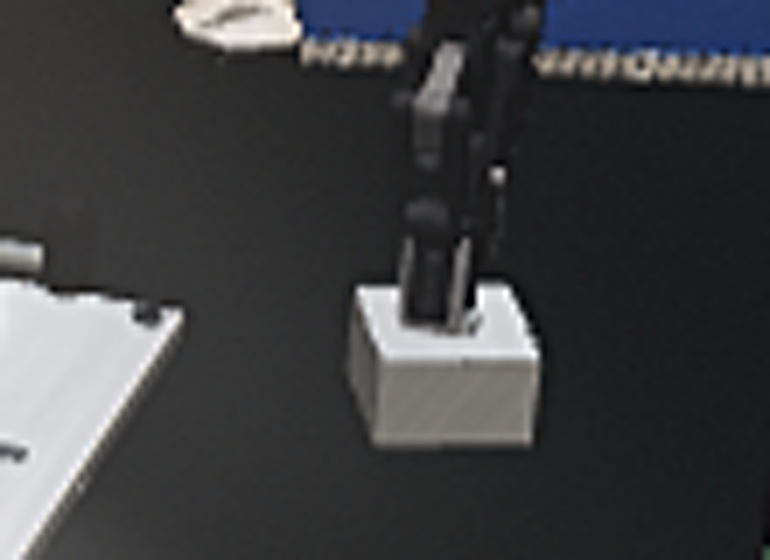

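The near finger, at crop (430,280), sits just above the stand in line with the pin, and nothing is touching. Next I'll close on the pin and lift.

```bash
python3 -m inch '[[[3,0,0,0,0],[2.2,0,0,0,0],[1.5,0,0,0,0],[1.2,0,0,0,0],[1.2,0,0,0,0]]]' 40; python3 -m inch '[[[1.2,0,0,0,0],[1.2,0,0,0,0],[1.2,0,0,0,0]]]'
```

```text
time: 15.25
eef_pos: [0.391, -0.2465, 0.0421]
tcp_rot: [3.141, -0.002, -0.09]
wrist_force: [0.2, 0.2, 6.1]
grip_width: 0.207
grip_force: 38.9
time: 15.5
eef_pos: [0.391, -0.2465, 0.0421]
tcp_rot: [3.141, -0.002, -0.09]
wrist_force: [-0.1, 0.9, 5.0]
grip_width: 0.201
grip_force: 38.9
```

```bash
python3 -m inch '[[[1.2,0,0,0.5,0],[1.2,0,0,1.5,0],[1.2,0,0,3,0],[1.2,0,0,5,0],[1.2,0,0,7,0]]]'; python3 -m inch '[[[1.2,0,0,1,0],[1.2,0,0,2,0],[1.2,0,0,2,0],[1.2,0,0,2,0]]]'
python3 - <<'E'
from h import *
s=imaging.snapshot("side"); crop(s,340,130,110,110,5,"pics/s2.png")
E
```

```text
time: 15.92
eef_pos: [0.39, -0.2461, 0.1124]
tcp_rot: [-3.141, 0.001, -0.09]
wrist_force: [0.7, -0.5, -1.1]
grip_width: 0.207
grip_force: 39.1
time: 16.25
eef_pos: [0.3908, -0.2464, 0.132]
tcp_rot: [3.141, -0.002, -0.09]
wrist_force: [-0.7, -0.1, -1.0]
grip_width: 0.206
grip_force: 39.1
```

View pics/s2.png

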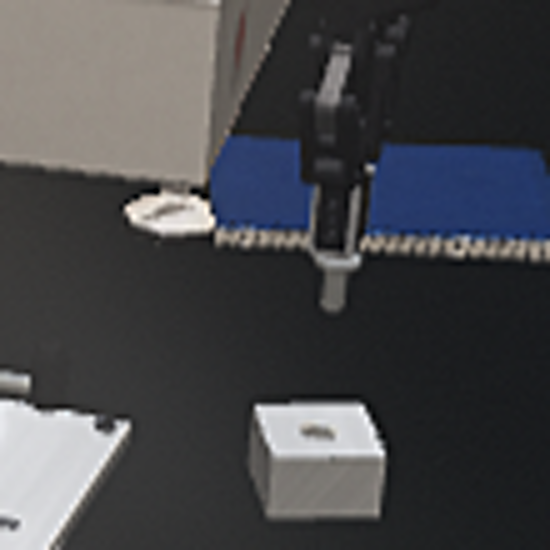

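The pin hangs upright in the gripper. The stand hole is empty at crop (318,432) and the shank foot is at crop (332,308), full-image (406,191).

```bash
python3 -c "
from h import *
s=imaging.snapshot('side')
for z in (.1,.11,.12): print(pix(s,[.3908,-.2464,z]))"
python3 -m inch '[[[1.2,2,1,1,0],[1.2,5,3,2,0],[1.2,8,5,2,0],[1.2,11,7,2,0],[1.2,14,9,2,0]]]'|grep eef;  python3 -m inch '[[[1.2,3,2,0,0],[1.2,6,4,0,0],[1.2,8,5,0,0],[1.2,9.7,6,0,0],[1.2,9.7,6,0,0]]]'; python3 -m inch '[[[1.2,0,0,0,0],[1.2,0,0,0,0],[1.2,0,0,0,0]]]'
```

```text
[406.21272184 191.09373586]
[406.61391982 187.32289527]
[407.01795451 183.52539257]
eef_pos: [0.5311, -0.155, 0.1504]
time: 17.18
eef_pos: [0.6307, -0.0919, 0.1495]
tcp_rot: [-3.139, -0.001, -0.085]
wrist_force: [0.6, 1.3, -1.3]
grip_width: 0.2
grip_force: 39.1
time: 17.43
eef_pos: [0.6259, -0.0976, 0.1505]
tcp_rot: [3.141, 0.002, -0.092]
wrist_force: [1.0, -0.3, -0.2]
grip_width: 0.204
grip_force: 39.1
```

```bash
python3 -m inch '[[[1.2,0.25,0.1,-1.5,0],[1.2,0.25,0.1,-3.5,0],[1.2,0.25,0.1,-5.5,0],[1.2,0.25,0.1,-6.8,0],[1.2,0.25,0.1,-6.8,0]]]'|grep eef; python3 -m inch '[[[1.2,0,0,0,0],[1.2,0,0,0,0]]]'
python3 - <<'E'
from h import *
s=imaging.snapshot("side"); crop(s,250,180,110,80,7,"pics/s3.png")
e=ctrl.observe()["eef_pos"]; print(e)
for p in ([.6284,-.0967,.038],[.6284,-.0964,.048],[e[0],e[1],e[2]-.0321],[e[0],e[1],e[2]-.022]): print((7*(pix(s,p)-[250,180])).round(1))
E
```

```text
eef_pos: [0.627, -0.0957, 0.0802]
time: 18.02
eef_pos: [0.6304, -0.0959, 0.084]
tcp_rot: [3.141, -0.002, -0.091]
wrist_force: [-0.1, 0.5, -0.6]
grip_width: 0.207
grip_force: 39.1
[ 0.6307603  -0.09580533  0.08434694]
[304.3 334.6]
[304.  308.7]
[296.7 297.2]
[296.7 270.3]
```

View pics/s3.png

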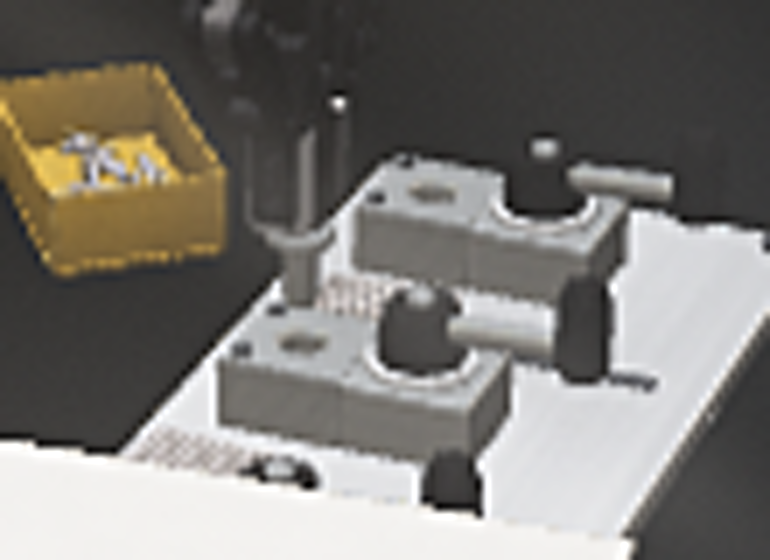

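Hole mouth at crop (303,341), pin foot at crop (300,300) hovering about 14 mm above it. The alignment is within the chamfer's capture range, so I'll nudge slightly and lower while watching the force.

```bash
python3 -m inch '[[[1.2,-0.1,0.05,-0.4,0],[1.2,-0.1,0.05,-0.8,0],[1.2,-0.1,0.05,-0.8,0],[1.2,-0.1,0.05,-0.8,0]]]' | grep -E "eef|wrist"; for i in 1 2; do python3 -m inch '[[[1.2,0,0,-0.2,0],[1.2,0,0,-0.4,0],[1.2,0,0,-0.5,0],[1.2,0,0,-0.5,0]]]' | grep -E "eef|wrist"; done
```

```text
eef_pos: [0.6288, -0.0946, 0.0749]
wrist_force: [0.5, 0.0, -0.6]
eef_pos: [0.6287, -0.0947, 0.0697]
wrist_force: [0.8, 0.2, -1.3]
eef_pos: [0.6287, -0.0947, 0.0647]
wrist_force: [-0.9, 0.4, 0.2]
```

```bash
for i in 1 2 3; do python3 -m inch '[[[1.2,0,0,-0.2,0],[1.2,0,0,-0.4,0],[1.2,0,0,-0.5,0],[1.2,0,0,-0.5,0]]]' | grep -E "eef|wrist"; done
```

```text
eef_pos: [0.6287, -0.0947, 0.0597]
wrist_force: [-0.1, 0.4, -0.4]
eef_pos: [0.6287, -0.0947, 0.0547]
wrist_force: [0.2, -0.3, -1.2]
eef_pos: [0.6287, -0.0947, 0.0497]
wrist_force: [0.7, 0.1, -0.4]
```

```bash
python3 -m inch '[[[1.2,0,0,-0.1,0],[1.2,0,0,-0.2,0],[1.2,0,0,-0.25,0],[1.2,0,0,-0.25,0]]]' | grep -E "eef|wrist"; for i in 1 2; do python3 -m inch '[[[1.2,0,0,-0.1,0],[1.2,0,0,-0.15,0],[1.2,0,0,-0.15,0]]]' | grep -E "eef|wrist"; done
```

```text
eef_pos: [0.6288, -0.0947, 0.0474]
wrist_force: [-0.7, -1.3, -1.7]
eef_pos: [0.629, -0.0948, 0.0462]
wrist_force: [-1.6, -0.1, 0.2]
eef_pos: [0.629, -0.0948, 0.0461]
wrist_force: [-3.5, 0.1, 10.7]
```

```bash
python3 -m inch '[[[2.4,0,0,0.05,0],[3.5,0,0,0.05,0],[4.5,0,0,0.05,0],[4.5,0,0,0.05,0],[4.5,0,0,0.05,0]]]'; python3 -m inch '[[[4.5,0,0,0.5,0],[4.5,0,0,2,0],[4.5,0,0,5,0],[4.5,0,0,8,0],[4.5,0,0,11,0]]]'|grep eef; python3 -m inch '[[[4.5,-2,-1,2,0],[4.5,-6,-4,4,0],[4.5,-10,-7,5,0],[4.5,-14,-10,5,0],[4.5,-18,-13,5,0]]]'|grep eef; python3 -m inch '[[[4.5,-3,-4,0,0],[4.5,-6,-8,0,0],[4.5,-6,-8,0,0],[4.5,-6,-8,0,0]]]'
python3 - <<'E'
from h import *
s=imaging.snapshot("side"); crop(s,250,180,110,80,7,"pics/s4.png")
t=imaging.snapshot("top"); crop(t,225,200,200,100,4,"pics/t4.png")
E
```

```text
time: 21.32
eef_pos: [0.6288, -0.0947, 0.0448]
tcp_rot: [3.142, 0.0, -0.09]
wrist_force: [-0.0, -0.6, -0.7]
grip_width: 0.526
grip_force: 0.0
eef_pos: [0.6285, -0.0948, 0.1562]
eef_pos: [0.478, -0.2032, 0.2055]
time: 22.48
eef_pos: [0.4152, -0.287, 0.2049]
tcp_rot: [3.139, 0.0, -0.099]
wrist_force: [-0.2, -0.5, -0.1]
grip_width: 0.528
grip_force: 0.0
```

View pics/s4.png

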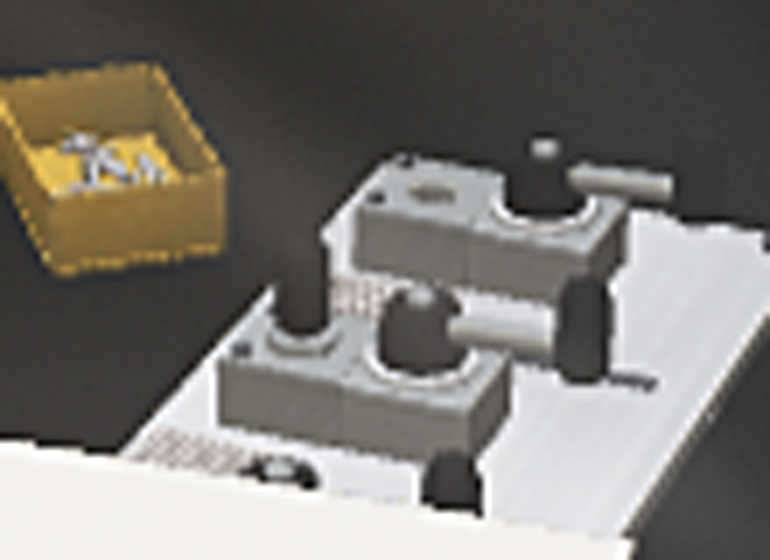

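View pics/t4.png

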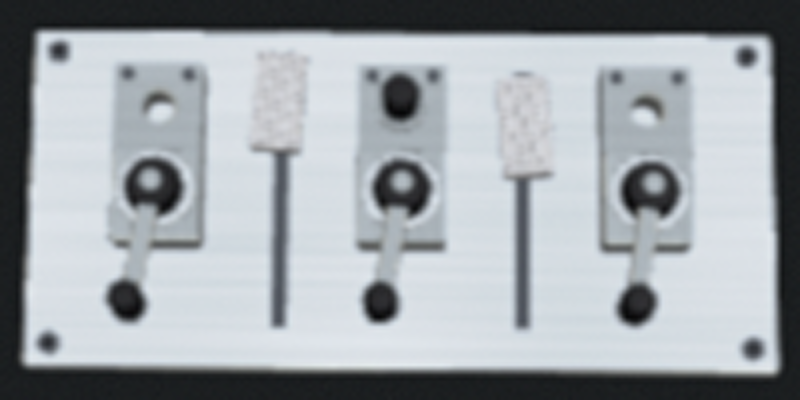

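The pin stands upright with its collar flat on the middle block, at side crop (303,335) and top crop (400,97). All three knobs have swung about 19 crop px (roughly 9 mm) to the left, and the inserts haven't moved.

```bash
python3 -c "
from workcell import sign_off
print(sign_off())"
```

```text
the job is handed in; nothing more can be done
None
```

The middle lever is the loose one (it gave at about 3 N; the other two needed about 10 N). All three are turned about 8–9°, the pin is fully down in the middle block's hole, and the job is handed in; no pass/fail verdict came back.

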